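# Find the perished isolator foot by feel and reject it

## Task

The three vibration-isolator feet in the test jig look alike, but the rubber of one has perished and gone soft. Starting at the yellow-dot end and working along the row, press each foot's head down by about 6 mm (never past 9 mm, nor harder than 20 N) and feel how hard it pushes back; then stand the soft one upright in the red reject tray, and finish with the two sound feet standing in their nests and everything else on the table where it was.

Things in the scene. Friction and masses are not known exactly. Their poses are not given: they have to be found in the camera images.
- jig: Test jig fixed to the table: aluminium plate 90 x 310 x 12 mm (its x, y, z) with three round nests, each 43 mm wide and 5 mm deep, 105 mm apart along its y axis. Origin: centre of the underside, z up. A yellow dot marks its +y end. Its place and yaw (within 0.3 rad) change from run to run.
- jig_hole0 (a point): Centre of the mouth of the first nest, the one beside the yellow dot (12 mm above the table).
- jig_hole1 (a point): Centre of the mouth of the middle nest.
- jig_hole2 (a point): Centre of the mouth of the last nest, farthest from the yellow dot.
- foot_p_mid (a point): One of three vibration-isolator feet that look alike (about 0.18 kg): a rigid aluminium can, 40 mm dia and 38 mm tall, from which a sprung head sticks out 20 mm; 58 mm in all. This point is on its axis, 29 mm above its underside and 9 mm below the can's top edge; z up its axis. Grip it by the can's sides. It stands in one of the nests (underside 7 mm above the table); which of the three stands where changes from run to run, and the name does not tell how stiff it is.
- head_p: The sprung head of foot p: blue cap 30 mm dia and 8 mm thick on a black 25 mm rubber stem. Origin: centre of its top face, 29 mm above point foot_p_mid (within 0.4 mm) when not pressed (65 mm above the table in the nest); z up. Springs back; stop at 11 mm. Pressed 6 mm it pushes back with 12 to 14 N (sound) or about 4 N (perished), in proportion to depth. Spoiled if pressed deeper than 9 mm or harder than 20 N.
- foot_q_mid (a point): One of three vibration-isolator feet that look alike (about 0.18 kg): a rigid aluminium can, 40 mm dia and 38 mm tall, from which a sprung head sticks out 20 mm; 58 mm in all. This point is on its axis, 29 mm above its underside and 9 mm below the can's top edge; z up its axis. Grip it by the can's sides. It stands in one of the nests (underside 7 mm above the table); which of the three stands where changes from run to run, and the name does not tell how stiff it is.
- head_q: The sprung head of foot q: blue cap 30 mm dia and 8 mm thick on a black 25 mm rubber stem. Origin: centre of its top face, 29 mm above point foot_q_mid (within 0.4 mm) when not pressed (65 mm above the table in the nest); z up. Springs back; stop at 11 mm. Pressed 6 mm it pushes back with 12 to 14 N (sound) or about 4 N (perished), in proportion to depth. Spoiled if pressed deeper than 9 mm or harder than 20 N.
- foot_r_mid (a point): One of three vibration-isolator feet that look alike (about 0.18 kg): a rigid aluminium can, 40 mm dia and 38 mm tall, from which a sprung head sticks out 20 mm; 58 mm in all. This point is on its axis, 29 mm above its underside and 9 mm below the can's top edge; z up its axis. Grip it by the can's sides. It stands in one of the nests (underside 7 mm above the table); which of the three stands where changes from run to run, and the name does not tell how stiff it is.
- head_r: The sprung head of foot r: blue cap 30 mm dia and 8 mm thick on a black 25 mm rubber stem. Origin: centre of its top face, 29 mm above point foot_r_mid (within 0.4 mm) when not pressed (65 mm above the table in the nest); z up. Springs back; stop at 11 mm. Pressed 6 mm it pushes back with 12 to 14 N (sound) or about 4 N (perished), in proportion to depth. Spoiled if pressed deeper than 9 mm or harder than 20 N.
- reject_tray_in (a point): Centre of the inner floor of the red reject tray, 130 x 130 mm outside, walls 4 mm thick and 30 mm high, floor 4 mm above the table; fixed, to the left or the right of the jig.
- spares_tray_in (a point): The same point of the green spares tray, same size, holding only a clamping fork, and not used; it stands on the other side of the jig. The two trays change sides from run to run.
- hex_driver: Bystander: hex driver, 150 mm long, lying. Origin: centre of its underside (near its middle).
- post_holder: Bystander: black post holder with a short steel post, 32 mm dia, 86 mm tall. Origin: centre of its underside.
- lens_mount: Bystander: round green lens in a black mount on a foot 50 x 60 mm, 93 mm tall. Origin: centre of its underside.
- beam_block: Bystander: black beam block 40 x 40 x 50 mm. Origin: centre of its underside.
- screw_jar: Bystander: small jar of screws, 44 mm dia, 50 mm tall. Origin: centre of its underside.
- clamp_fork: Bystander: steel clamping fork, lying flat in the green tray, 79 x 26 x 8 mm. Origin: centre of its underside (near its middle).
- mouse: Bystander: round black computer mouse, 62 mm dia, 30 mm tall. Origin: centre of its underside.
Mind the look-alikes: they are no part of the job. What is shaped like the part that bears foot_r_mid but pink is not meant.

How it is judged:
On the way, in this order (a step that is already met when the one before it is completed fails the run):
1. the foot in the nest at the yellow dot is pressed down by 4.5 mm or more (((horizontal distance between foot_p_mid and jig_hole0 below 0.008 m and z of head_p in the frame of foot_p_mid below 0.0245 m) or (horizontal distance between foot_q_mid and jig_hole0 below 0.008 m and z of head_q in the frame of foot_q_mid below 0.0245 m) or (horizontal distance between foot_r_mid and jig_hole0 below 0.008 m and z of head_r in the frame of foot_r_mid below 0.0245 m))), for 0.1 s.
2. the foot in the middle nest is pressed down by 4.5 mm or more (((horizontal distance between foot_p_mid and jig_hole1 below 0.008 m and z of head_p in the frame of foot_p_mid below 0.0245 m) or (horizontal distance between foot_q_mid and jig_hole1 below 0.008 m and z of head_q in the frame of foot_q_mid below 0.0245 m) or (horizontal distance between foot_r_mid and jig_hole1 below 0.008 m and z of head_r in the frame of foot_r_mid below 0.0245 m))), for 0.1 s.
3. the foot in the last nest is pressed down by 4.5 mm or more (((horizontal distance between foot_p_mid and jig_hole2 below 0.008 m and z of head_p in the frame of foot_p_mid below 0.0245 m) or (horizontal distance between foot_q_mid and jig_hole2 below 0.008 m and z of head_q in the frame of foot_q_mid below 0.0245 m) or (horizontal distance between foot_r_mid and jig_hole2 below 0.008 m and z of head_r in the frame of foot_r_mid below 0.0245 m))), for 0.1 s.
At the end, for the whole second after the job is handed in: The soft foot (its head sags 0.2 mm at rest, too little to measure) stands upright within 0.12 rad on the floor of the red reject tray; the two sound feet stand upright in nests (centres within 8 mm of the nest centres, seated down); all three at rest (((z of head_p in the frame of foot_p_mid below 0.02884 m and x of foot_p_mid in the frame of reject_tray_in between -0.045 and 0.045 m and y of foot_p_mid in the frame of reject_tray_in between -0.045 and 0.045 m and z of foot_p_mid in the frame of reject_tray_in below 0.036 m and angle between each of foot_p_mid, foot_q_mid, foot_r_mid's own z axis and vertical below 0.12 rad and linear speed of each of head_p, head_q, head_r below 0.02 m/s and (horizontal distance between foot_q_mid and jig_hole0 below 0.008 m or horizontal distance between foot_q_mid and jig_hole1 below 0.008 m or horizontal distance between foot_q_mid and jig_hole2 below 0.008 m) and z of each of foot_q_mid, foot_r_mid in the frame of jig below 0.0405 m and (horizontal distance between foot_r_mid and jig_hole0 below 0.008 m or horizontal distance between foot_r_mid and jig_hole1 below 0.008 m or horizontal distance between foot_r_mid and jig_hole2 below 0.008 m)) or (z of head_q in the frame of foot_q_mid below 0.02884 m and x of foot_q_mid in the frame of reject_tray_in between -0.045 and 0.045 m and y of foot_q_mid in the frame of reject_tray_in between -0.045 and 0.045 m and z of foot_q_mid in the frame of reject_tray_in below 0.036 m and angle between each of foot_q_mid, foot_p_mid, foot_r_mid's own z axis and vertical below 0.12 rad and linear speed of each of head_q, head_p, head_r below 0.02 m/s and (horizontal distance between foot_p_mid and jig_hole0 below 0.008 m or horizontal distance between foot_p_mid and jig_hole1 below 0.008 m or horizontal distance between foot_p_mid and jig_hole2 below 0.008 m) and z of each of foot_p_mid, foot_r_mid in the frame of jig below 0.0405 m and (horizontal distance between foot_r_mid and jig_hole0 below 0.008 m or horizontal distance between foot_r_mid and jig_hole1 below 0.008 m or horizontal distance between foot_r_mid and jig_hole2 below 0.008 m)) or (z of head_r in the frame of foot_r_mid below 0.02884 m and x of foot_r_mid in the frame of reject_tray_in between -0.045 and 0.045 m and y of foot_r_mid in the frame of reject_tray_in between -0.045 and 0.045 m and z of foot_r_mid in the frame of reject_tray_in below 0.036 m and angle between each of foot_r_mid, foot_p_mid, foot_q_mid's own z axis and vertical below 0.12 rad and linear speed of each of head_r, head_p, head_q below 0.02 m/s and (horizontal distance between foot_p_mid and jig_hole0 below 0.008 m or horizontal distance between foot_p_mid and jig_hole1 below 0.008 m or horizontal distance between foot_p_mid and jig_hole2 below 0.008 m) and z of each of foot_p_mid, foot_q_mid in the frame of jig below 0.0405 m and (horizontal distance between foot_q_mid and jig_hole0 below 0.008 m or horizontal distance between foot_q_mid and jig_hole1 below 0.008 m or horizontal distance between foot_q_mid and jig_hole2 below 0.008 m)))); the robot touches nothing.
It fails at once if a foot's head is pressed harder than 20 N (contact force between anything else and head_p above 20 N or contact force between anything else and head_q above 20 N or contact force between anything else and head_r above 20 N).
It fails at once if a foot's head is pressed deeper than 9 mm (z of head_p in the frame of foot_p_mid below 0.0197 m or z of head_q in the frame of foot_q_mid below 0.0197 m or z of head_r in the frame of foot_r_mid below 0.0197 m).
It fails at once if a bystander is moved by more than 25 mm (distance of any of hex_driver, post_holder, lens_mount, beam_block, screw_jar, clamp_fork, mouse from where it was at the start of the episode above 0.025 m).
It also fails if it takes over 64 s, if anything falls off the work surface, if the arm or the gripper's body presses on something with over 40 N, if the wrist force passes 120 N, or if a joint passes its speed limit or range.

## Robot

A 6-joint arm with a two-finger parallel gripper is mounted at the origin on the work surface. World frame = base frame: x ahead of the robot, y to its left, z up, the work surface at z = 0. Lengths are in m, angles in rad, forces in N, time in s.
With the tool pointing down it reaches from about 0.35 to 0.975 m from the base axis. Payload 7.1 kg.
Tool frame: the origin (TCP) lies on the centre line of the jaws, within the pads' length; the fingertips stand 11 mm ahead of it and the grasp point (between the pads) lies 8 mm behind it (arm.nose_length is the distance from the TCP to the fingertips, in m); z points along the fingers, y is the line along which they close (so a half turn about z gives the same grasp; the last joint's range is limited). The gripper opens to 88 mm and grips with 3 to 60 N. Pads are 20 mm wide; open, the fingers measure 115 mm over their backs; the gripper's body (75 mm by 178 mm) begins 61 mm behind the grasp point.
Start: joints at [-1.207, 0.423, 1.63, -0, 1.089, -0.019], TCP at [0.233, -0.58, 0.207] pointing down, gripper open.
Joint ranges: [-3, 3], [-0.9, 2.11], [0.09, 2.58], [-1.31, 4.45], [0.11, 2.69], [-2.54, 2.54]. Speed limits (rad/s): [2.39, 2.39, 3.01, 3.14, 3.14, 3.14].

## Interface

Orientations are given as a unit quaternion [w, x, y, z].
In Python, from workcell import arm gives the robot as it stands.
- The arm moves only by the shell command python3 -m handwheel 'ROWS' [OPENING]. ROWS is JSON, a list that holds one entry, the list of rows, each a list of 4 numbers: the shift along the tool's x, y, z normalised to -1 to 1, where 1 is 0.15 m, then the turn about the tool's z normalised to -1 to 1, where 1 is 90 degrees. A call has 1 to 12 rows; each row shifts and turns the commanded pose from where the row before left it, along the tool's axes as they then stand; what a row does not reach is not made up. A row lasts 1/8 s, in which the tool goes at most 62.5 mm and 10.7 degrees, less where a joint would pass 70% of its speed; a pose out of reach is approached as far as the arm can. A call with a number of a shift or a turn outside -1 to 1 is refused whole. A call with a gripper value outside its range is refused whole. OPENING is the closure, from -1 (fully open) to 1 (shut), so that 0 is half open, set as the call begins (- or left out, the last holds). The fingers move at their own pace and stop on an object; the grip force is fixed at half the most. Time passes only in rows, so rows that do not move let the fingers close. It gives the time, the measured TCP pose, the force, the opening and the grip force at its end, in the units of the state.
- arm.get_state(): the state, without advancing time (a new reading comes with each control period).
- arm.get_image(name): name is "side" or "top" or "wrist"; returns (picture, depth): 384x512x3 uint8, red, green, blue; 384x512 float32, m along the optical axis (not along the pixel's ray), 0 where there is no reading.
- arm.camera_params(name): a dict with "camera_matrix" (3x3 intrinsics, pixels), "T" (4x4, takes a point from camera to world coordinates). Camera axes: x right, y down, z forward; pixel columns grow to the right and rows downward; lengths in m; the calibration is good to about 2 mm. The wrist camera is an equidistant fisheye: a pixel r from the principal point sees the ray r / f radians off the axis. A picture is of the moment at which its call begins: read the wrist's pose just before it. camera_params takes no time and is no camera call; for the wrist camera it gives the pose at the moment of the call.
- arm.sign_off(): hands the job in; it is judged then, once.
Trained networks look in the newest picture that a camera, given by its name, has taken for a name from the list of things; names that differ only in an ending like _2 or _b are one class to them, and where a whole thing is asked for, a point or a joint stands for the part that bears it (a point fixed in the world has none). Each returns a list of dicts, best first, with "confidence" (0 to 1); they miss things now and then, are a little off and sometimes report something else, mostly with a low value. They report only what shows in the picture. A call takes as long as a camera call. They do not tell look-alikes from the thing itself.
- arm.look_for(camera, label): "rect" ([left, top, width, height] in pixels, round what is visible of it).
The state is a dict: "time": time; "joint_pos": joint angles; "joint_vel": joint speeds; "joint_torque": joint torques, N m; "tool_pos": TCP position; "orientation": TCP orientation; "ft_force": force on the tool from outside, world axes, zero at the start; "moment": the same for the moment, N m; "width": opening from 0.0 (shut) to 1.0 (fully open); "finger_force": force on a finger pad.
Only numpy, scipy, OpenCV 4.12 (cv2) and the standard library are available. Lean on these libraries where they do the work, as an engineer would, in place of code of your own. Each camera call takes 0.05 s, during which the arm holds its last target. There are 200 camera calls.

## Working session

There is one attempt and no reset: what is moved stays moved. The work goes in short steps, Python scripts to look and compute and a shell command to move; the robot and the scene stay as the last step left them, time stands still between calls to the robot, and variables do not carry over. Pictures are saved under pics/ and viewed, at most 10 in all, crops included, and the job is handed in when it is done.

```bash
mkdir -p pics; python3 - <<'E'
from workcell import arm
import cv2,numpy as np
for n in("top","side"):
    im,d=arm.get_image(n); np.savez(f"{n}.npz",im=im,d=d)
    cv2.imwrite(f"pics/{n}1.png",cv2.cvtColor(im,cv2.COLOR_RGB2BGR))
    p=arm.camera_params(n); print(n,p["camera_matrix"].tolist(),p["T"].round(3).tolist())
    for l in("jig","head_p","foot_p_mid"):
        print(l,[(r["rect"],round(r["confidence"],2)) for r in arm.look_for(n,l)])
s=arm.get_state();print({k:np.round(v,3).tolist() for k,v in s.items()})
E
```

```text
top [[454.78024666301314, 0.0, 251.2076988484338], [0.0, 454.78024666301314, 190.9615851745212], [0.0, 0.0, 1.0]] [[0.013, -0.999, 0.046, 0.537], [-1.0, -0.014, -0.007, -0.045], [0.008, -0.045, -0.999, 1.252], [0.0, 0.0, 0.0, 1.0]]
jig [([166.0, 191.2, 114.7, 39.0], 0.73)]
head_p [([255.8, 199.1, 15.4, 16.4], 0.54), ([217.6, 204.5, 14.0, 10.8], 0.49), ([180.0, 202.3, 6.4, 13.7], 0.41), ([152.9, 158.9, 17.5, 12.8], 0.4), ([318.1, 201.6, 53.6, 57.4], 0.29), ([166.3, 190.2, 112.7, 38.7], 0.23)]
foot_p_mid [([256.9, 202.0, 13.5, 14.1], 0.58), ([169.1, 188.4, 113.5, 38.7], 0.51), ([102.5, 127.4, 21.0, 22.3], 0.35)]
side [[356.2383814535135, 0.0, 254.09310509091787], [0.0, 356.2383814535135, 190.38634601597028], [0.0, 0.0, 1.0]] [[-0.941, -0.155, 0.299, 0.356], [-0.337, 0.459, -0.822, 0.673], [-0.009, -0.875, -0.484, 0.495], [0.0, 0.0, 0.0, 1.0]]
jig [([233.6, 197.4, 74.6, 82.0], 0.96), ([282.4, 187.3, 10.3, 12.0], 0.49)]
head_p [([282.5, 188.8, 13.0, 11.0], 0.66), ([254.7, 233.9, 13.4, 12.4], 0.62), ([269.6, 207.4, 14.7, 14.0], 0.52), ([190.6, 244.8, 14.6, 13.9], 0.47)]
foot_p_mid [([233.0, 193.0, 75.1, 87.3], 0.7), ([281.7, 189.3, 17.2, 25.3], 0.57)]
{'time': 0.4, 'joint_pos': [-1.207, 0.423, 1.63, -0.0, 1.089, -0.019], 'joint_vel': [-0.001, -0.001, -0.001, 0.001, 0.0, -0.0], 'joint_torque': [0.0, -54.402, -27.366, 0.064, 0.019, -0.0], 'tool_pos': [0.233, -0.58, 0.207], 'orientation': [-0.0, 0.982, 0.19, -0.0], 'ft_force': [0.022, -0.233, -0.087], 'moment': [-0.031, 0.021, 0.03], 'finger_force': 0.0, 'width': 1.007}
```

View pics/top1.png

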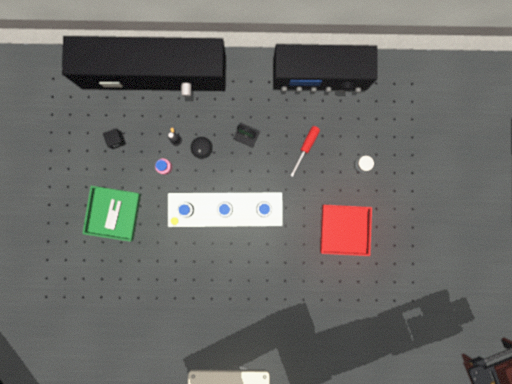

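View pics/side1.png

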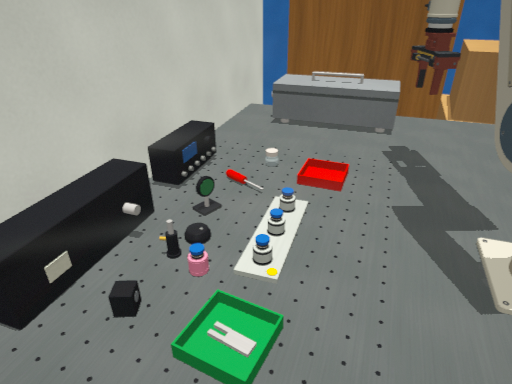

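The top view shows three blue caps on the white jig at about (184,210), (225,209) and (265,209). The yellow dot at (175,221) marks the left end (+y). The red tray is at (347,230), the green tray at (110,213). A pink-bodied look-alike stands off the jig at (163,166), with its cap also in the side view at (197,250).

Candidates: only the three caps on the jig fit, because they stand in nests and have aluminium cans. The pink one at (163,166) is excluded.

```bash
cat > h.py <<'E'
import cv2,numpy as np
from workcell import arm
def world(n,u,v,z):
    p=arm.camera_params(n);K=p["camera_matrix"];T=np.array(p["T"])
    x,y=(u-K[0][2])/K[0][0],(v-K[1][2])/K[1][1]
    if n=="wrist":
        r=np.hypot(x,y);k=np.tan(r)/r if r else 1;x*=k;y*=k
    d=T[:3,:3]@[x,y,1];return T[:3,3]+d*(z-T[2,3])/d[2]
def blobs(im,lo,hi,amin):
    m=cv2.inRange(cv2.cvtColor(im,cv2.COLOR_RGB2HSV),lo,hi)
    n,_,st,c=cv2.connectedComponentsWithStats(m)
    return [(c[i],st[i]) for i in range(1,n) if st[i,4]>=amin]
E
python3 - <<'E'
from h import *
for n in("top","side"):
    im=np.load(n+".npz")["im"]
    for nm,lo,hi,a,z in(("blue",(105,120,90),(125,255,255),30,.065),("yellow",(25,150,120),(35,255,255),20,.012),("red",(0,200,100),(4,255,255),400,.03)):
        for c,s in blobs(im,lo,hi,a): print(n,nm,c.round(1),s,world(n,*c,z).round(4))
im=np.load("top.npz")["im"]
m=cv2.inRange(im,(215,215,215),(255,255,255));m[:180]=0;m[240:]=0;m[:,:160]=0;m[:,295:]=0
(c,wh,a)=cv2.minAreaRect(cv2.findNonZero(m));print(c,wh,a,world("top",*c,.012))
print([world("top",*q,.012).round(3).tolist() for q in cv2.boxPoints((c,wh,a))])
t=cv2.cvtColor(im[150:260,80:400],cv2.COLOR_RGB2BGR);cv2.imwrite("pics/c.png",cv2.resize(t,None,fx=2.5,fy=2.5,interpolation=2))
E
```

```text
top blue [306.   80.5] [291  80  31   2  62] [ 0.8852 -0.1947  0.065 ]
top blue [160.8 164.9] [156 161  10   9  75] [0.6558 0.1837 0.065 ]
top blue [183.8 209.2] [179 205  10   9  69] [0.5409 0.1213 0.065 ]
top blue [223.8 209. ] [220 205   9   9  63] [0.543  0.0171 0.065 ]
top blue [264.  208.6] [260 205   9   9  61] [ 0.5454 -0.0877  0.065 ]
side blue [273.9  43.9] [ 263    0   26  105 2180] [ 1.4254 -2.8706  0.065 ]
side blue [478.3  21.2] [ 453    0   48   53 1630] [-0.9111 -6.5563  0.065 ]
side blue [448.5  80.7] [443  69  12  25 168] [ 0.03   -1.5698  0.065 ]
side blue [189.2 151. ] [182 142  15  21 175] [ 0.8996 -0.2316  0.065 ]
side blue [287.3 190.8] [282 187  12   8  75] [ 0.5429 -0.0818  0.065 ]
side blue [276.3 213.4] [270 208  14  10  52] [0.539  0.0264 0.065 ]
side blue [261.8 242.8] [256 240  13   6  40] [0.5354 0.1381 0.065 ]
side blue [196.5 249.7] [189 243  15  12  60] [0.6471 0.1996 0.065 ]
side yellow [271.5 271.2] [267 268  10   8  61] [0.51   0.1533 0.012 ]
side red [322.9 173.7] [ 298  159   51   31 1170] [ 0.4861 -0.2768  0.03  ]
(224.5, 209.5) (33.0, 113.0) 90.0 [0.54186474 0.01792634 0.012     ]
[[0.585, 0.172, 0.012], [0.589, -0.135, 0.012], [0.499, -0.136, 0.012], [0.495, 0.171, 0.012]]
```

View pics/c.png

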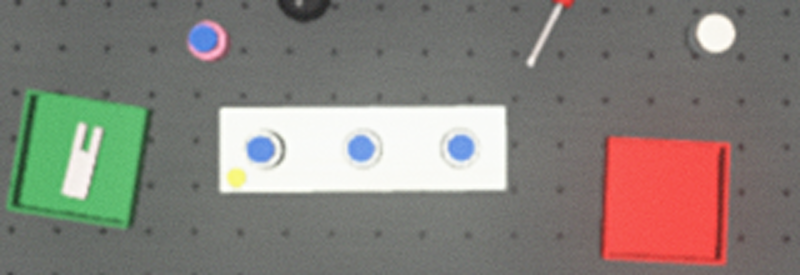

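The crop confirms it: the three metal cans stand in the jig nests and the pink one stands apart. The red tray centre is at about (346,230) in the full picture. Next I turn the tool square, shut the fingers and travel above the nest at the dot.

```bash
python3 -m handwheel '[[[0,0,0,0.081],[0,0,0,0.081],[0,0,0,0.081],[0.14,-0.33,0,0],[0.14,-0.33,0,0],[0.14,-0.33,0,0],[0.14,-0.33,0,0],[0.14,-0.33,0,0],[0.14,-0.33,0,0],[0.14,-0.33,0,0],[0.14,-0.33,0,0]]]' 1
```

```text
time: 1.78
tool_pos: [0.4016, -0.182, 0.2075]
orientation: [0.0, 1.0, 0.0, 0.0]
ft_force: [0.8, -0.4, -0.2]
width: 0.005
finger_force: 0.0
```

```bash
python3 -m handwheel '[[[0.14,-0.33,0,0],[0.14,-0.33,0,0],[0.14,-0.33,0,0],[0.14,-0.33,0,0],[0.14,-0.33,0,0],[0.14,-0.33,0,0],[0,0,0,0],[0,0,0,0]]]'; python3 - <<'E'
from h import *
s=arm.get_state();print({k:np.round(s[k],4).tolist() for k in("time","tool_pos","orientation","ft_force","width")})
im,d=arm.get_image("wrist")
cv2.imwrite("pics/w1.png",cv2.cvtColor(im,cv2.COLOR_RGB2BGR))
for c,st in blobs(im,(105,120,90),(125,255,255),60): print(c.round(1),st,world("wrist",*c,.065).round(4))
im,d=arm.get_image("top")
m=cv2.inRange(cv2.cvtColor(im,cv2.COLOR_RGB2HSV),(0,180,80),(5,255,255));m[:180]=0;m[:,:300]=0;m[280:]=0
r=cv2.minAreaRect(cv2.findNonZero(m));print(r,world("top",*r[0],.03))
E
```

```text
time: 2.78
tool_pos: [0.5261, 0.1134, 0.2069]
orientation: [0.0, 1.0, 0.001, -0.0]
ft_force: [-0.1, -0.5, -0.9]
width: 0.004
finger_force: 0.0
{'time': 2.775, 'tool_pos': [0.5261, 0.1134, 0.2069], 'orientation': [0.0002, 1.0, 0.0009, -0.0005], 'ft_force': [-0.1448, -0.4801, -0.9103], 'width': 0.0036}
[193.8  58.9] [181  47  26  25 506] [0.656  0.1814 0.065 ]
[250.8 162.1] [239 150  25  25 477] [0.5417 0.1207 0.065 ]
[422.8 162.3] [414 152  19  22 319] [ 0.5453 -0.0882  0.065 ]
[341.8 167.2] [333 160  20  13 133] [0.5367 0.0182 0.065 ]
((345.708251953125, 229.91856384277344), (47.63263702392578, 46.36122131347656), 2.6025619506835938) [ 0.49137361 -0.3088911   0.03      ]
```

View pics/w1.png

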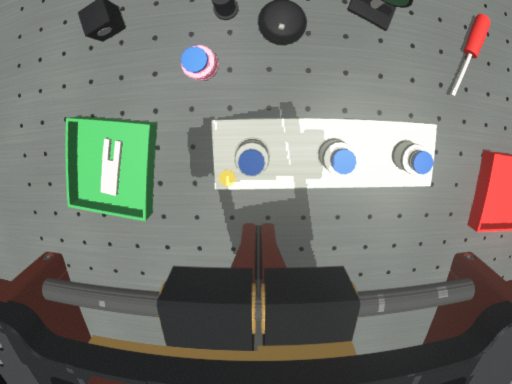

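The wrist view shows the yellow-dot foot's cap at (251,162), next to the dot at (227,178), and this agrees with the top camera. Going over it, down to 8 mm above the cap.

```bash
python3 -m handwheel '[[[0.103,-0.05,0,0],[0,0,0.27,0],[0,0,0.27,0],[0,0,0.2,0],[0,0,0.08,0],[0,0,0,0],[0,0,0,0],[0,0,0,0]]]'
```

```text
time: 3.88
tool_pos: [0.5431, 0.1213, 0.0854]
orientation: [-0.0, 1.0, 0.001, 0.001]
ft_force: [0.4, -0.0, 0.4]
width: 0.003
finger_force: 0.0
```

```bash
python3 -m handwheel '[[[0,0,0.04,0],[0,0,0.02,0],[0,0,0.014,0],[0,0,0,0],[0,0,0,0],[0,0,0,0]]]'
```

```text
time: 4.62
tool_pos: [0.5422, 0.1211, 0.0732]
orientation: [-0.0, 1.0, 0.001, 0.0]
ft_force: [0.5, 0.1, -0.9]
width: 0.002
finger_force: 0.0
```

```bash
python3 -m handwheel '[[[0,0,0.01,0],[0,0,0,0],[0,0,0,0],[0,0,0,0]]]';python3 -m handwheel '[[[0,0,0,0]]]'
```

```text
time: 5.12
tool_pos: [0.5422, 0.1211, 0.0716]
orientation: [-0.0, 1.0, 0.001, 0.0]
ft_force: [-0.3, -0.1, 0.1]
width: 0.006
finger_force: 0.0
time: 5.25
tool_pos: [0.5421, 0.1211, 0.0716]
orientation: [-0.0, 1.0, 0.001, -0.0]
ft_force: [-0.8, 0.7, 0.1]
width: 0.006
finger_force: 0.0
```

```bash
python3 -c "
from workcell import arm;print(arm.nose_length)"; python3 -m handwheel '[[[0,0,0.01,0],[0,0,0,0],[0,0,0,0],[0,0,0,0]]]'; python3 - <<'E'
from h import *
f=[]
for i in range(4):
    im,d=arm.get_image("side");f.append(arm.get_state()["ft_force"])
print(np.mean(f,0).round(2))
cv2.imwrite("pics/s2.png",cv2.resize(cv2.cvtColor(im[170:300,180:340],cv2.COLOR_RGB2BGR),None,fx=4,fy=4,interpolation=2))
E
```

```text
0.011
time: 5.75
tool_pos: [0.5422, 0.1211, 0.0701]
orientation: [0.0, 1.0, 0.001, -0.0]
ft_force: [0.3, -0.4, 0.1]
width: 0.005
finger_force: 0.0
[ 0.11 -0.14  0.04]
```

View pics/s2.png

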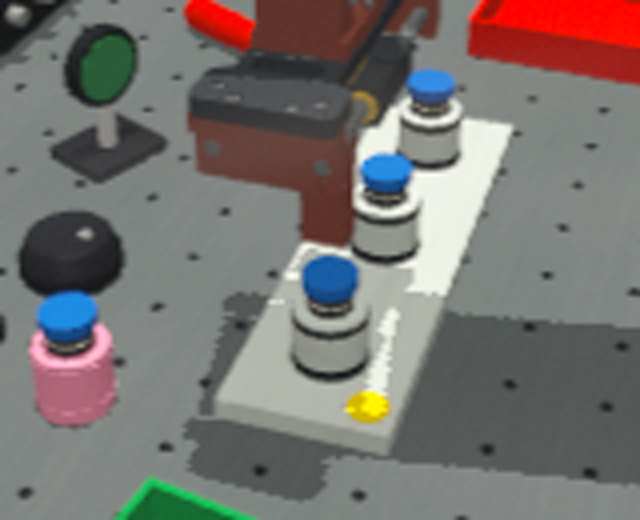

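The picture shows the fingertip at crop (328,240), apparently 10–20 mm above the first cap at (331,265) and not touching it. Checking the tip against depth.

```bash
python3 - <<'E'
from h import *
im,d=arm.get_image("side");p=arm.camera_params("side");K=np.array(p["camera_matrix"]);T=np.array(p["T"])
def pt(u,v):
    z=d[v,u];c=z*np.linalg.inv(K)@[u,v,1];return (T[:3,:3]@c+T[:3,3]).round(3)
for cu,cv in((328,238),(328,230),(328,215),(310,232),(348,235),(331,263),(331,275),(331,330),(387,172),(387,230),(431,85)):
    u,v=180+cu//4,170+cv//4; print((cu,cv),im[v,u],pt(u,v))
print(arm.get_state()["tool_pos"].round(4) if hasattr(arm.get_state()["tool_pos"],'round') else arm.get_state()["tool_pos"])
E
```

```text
(328, 238) [95 50 43] [0.538 0.129 0.091]
(328, 230) [95 51 41] [0.538 0.129 0.096]
(328, 215) [92 50 40] [0.538 0.13  0.106]
(310, 232) [95 50 40] [0.548 0.13  0.092]
(348, 235) [89 51 43] [0.53  0.124 0.092]
(331, 263) [ 26  93 166] [0.544 0.112 0.064]
(331, 275) [ 22  93 164] [0.54  0.123 0.064]
(331, 330) [160 164 154] [0.534 0.14  0.044]
(387, 172) [ 36 141 227] [0.54  0.025 0.065]
(387, 230) [146 150 140] [0.536 0.036 0.035]
(431, 85) [ 55 140 225] [ 0.543 -0.08   0.065]
[0.5422 0.1211 0.0701]
```

The depth puts the closed tip at about z = 0.089, roughly 30 mm higher than the pose and nose length imply, so there is no contact yet. Descending carefully on force feedback.

```bash
python3 -m handwheel '[[[0,0,0.04,0],[0,0,0.04,0],[0,0,0.02,0],[0,0,0,0],[0,0,0,0]]]'; cat > tip.py <<'E'
from h import *
im,d=arm.get_image("side");p=arm.camera_params("side");K=np.array(p["camera_matrix"]);T=np.array(p["T"])
t=np.array(arm.get_state()["tool_pos"])
v,u=np.mgrid[:384,:512];P=np.stack([(u-K[0,2])/K[0,0]*d,(v-K[1,2])/K[1,1]*d,d],-1)@T[:3,:3].T+T[:3,3]
h=cv2.cvtColor(im,cv2.COLOR_RGB2HSV)
r=(np.hypot(P[...,0]-t[0],P[...,1]-t[1])<.065)&((h[...,0]<12)|(h[...,0]>172))&(h[...,1]>90)&(h[...,2]<140)&(P[...,2]>.02)
q=P[r];q=q[np.argsort(q[:,2])][:12];print("t",arm.get_state()["time"],"tcp",t.round(4),"tip pts",q.round(3).tolist()[::3], "f",np.round(arm.get_state()["ft_force"],2))
E
python3 tip.py
```

```text
time: 6.62
tool_pos: [0.5422, 0.1211, 0.0551]
orientation: [-0.0, 1.0, 0.001, 0.0]
ft_force: [-0.4, -0.5, 0.4]
width: 0.007
finger_force: 0.0
t 6.675 tcp [0.5423 0.1211 0.0552] tip pts [[0.536, 0.129, 0.072], [0.544, 0.13, 0.074], [0.532, 0.13, 0.074], [0.54, 0.13, 0.075]] f [ 0.21 -0.3   0.61]
```

```bash
python3 -m handwheel '[[[0,0,0.02,0],[0,0,0.01,0],[0,0,0.007,0],[0,0,0,0],[0,0,0,0],[0,0,0,0]]]'; python3 tip.py
```

```text
time: 7.42
tool_pos: [0.5421, 0.1211, 0.0496]
orientation: [-0.0, 1.0, 0.001, 0.0]
ft_force: [-0.0, 0.4, 0.7]
width: 0.005
finger_force: 0.3
t 7.475 tcp [0.5421 0.1211 0.0496] tip pts [[0.534, 0.129, 0.068], [0.546, 0.13, 0.068], [0.54, 0.129, 0.069], [0.536, 0.129, 0.07]] f [-1.42  0.24  0.3 ]
```

```bash
python3 -m handwheel '[[[0,0,0.007,0],[0,0,0.007,0],[0,0,0,0],[0,0,0,0]]]'; python3 tip.py
```

```text
time: 7.98
tool_pos: [0.5422, 0.1211, 0.0476]
orientation: [-0.0, 1.0, 0.001, 0.0]
ft_force: [-1.9, -0.3, 5.0]
width: 0.009
finger_force: 2.5
t 8.025 tcp [0.5422 0.1211 0.0477] tip pts [[0.546, 0.13, 0.066], [0.532, 0.13, 0.067], [0.538, 0.129, 0.067], [0.54, 0.131, 0.068]] f [-1.96  0.71  4.53]
```

Contact is at TCP z ≈ 0.0498, at about 2.1 N/mm. Pressing to about 5.7 mm.

```bash
python3 -m handwheel '[[[0,0,0.008,0],[0,0,0.008,0],[0,0,0.008,0],[0,0,0,0],[0,0,0,0],[0,0,0,0]]]'; python3 -m handwheel '[[[0,0,0,0],[0,0,0,0]]]'
```

```text
time: 8.78
tool_pos: [0.5423, 0.1211, 0.0447]
orientation: [-0.0, 1.0, 0.001, 0.0]
ft_force: [-3.4, -0.3, 11.2]
width: 0.003
finger_force: 5.9
time: 9.02
tool_pos: [0.5423, 0.1212, 0.0447]
orientation: [-0.0, 1.0, 0.001, 0.0]
ft_force: [-2.9, -0.6, 12.0]
width: 0.003
finger_force: 5.8
```

Nest 0 gives 11.6 N at about 5.3 mm, so it is sound. On to the middle nest.

```bash
python3 -m handwheel '[[[0,0,-0.2,0],[0.005,0.345,0,0],[0.005,0.345,0,0],[0,0,0.12,0],[0,0,0.03,0],[0,0,0,0],[0,0,0,0],[0,0,0,0]]]'; python3 tip.py
```

```text
time: 10.02
tool_pos: [0.544, 0.0183, 0.0516]
orientation: [-0.0, 1.0, 0.001, 0.0]
ft_force: [1.1, 0.4, 0.0]
width: 0.007
finger_force: 0.0
t 10.075 tcp [0.544  0.0181 0.0516] tip pts [[0.547, 0.026, 0.07], [0.544, 0.027, 0.071], [0.542, 0.028, 0.072], [0.537, 0.027, 0.072]] f [-0.4  -0.68 -0.  ]
```

```bash
python3 -m handwheel '[[[0,0,0.013,0],[0,0,0.013,0],[0,0,0,0],[0,0,0,0]]]';python3 -m handwheel '[[[0,0,0,0]]]'
```

```text
time: 10.58
tool_pos: [0.5439, 0.0176, 0.0475]
orientation: [-0.0, 1.0, 0.0, 0.0]
ft_force: [-0.5, 1.1, 2.4]
width: 0.009
finger_force: 0.7
time: 10.7
tool_pos: [0.5439, 0.0176, 0.0475]
orientation: [-0.0, 1.0, 0.001, 0.0]
ft_force: [1.5, 0.5, 1.8]
width: 0.003
finger_force: 0.7
```

```bash
python3 -m handwheel '[[[0,0,0.008,0],[0,0,0.008,0],[0,0,0.007,0],[0,0,0,0],[0,0,0,0],[0,0,0,0]]]';python3 -m handwheel '[[[0,0,0,0]]]'; python3 tip.py
```

```text
time: 11.45
tool_pos: [0.5439, 0.0176, 0.0441]
orientation: [-0.0, 1.0, 0.001, 0.0]
ft_force: [0.9, 3.0, 4.0]
width: 0.006
finger_force: 1.9
time: 11.58
tool_pos: [0.5439, 0.0176, 0.0441]
orientation: [-0.0, 1.0, 0.001, 0.0]
ft_force: [1.0, 1.9, 3.5]
width: 0.007
finger_force: 2.0
t 11.625 tcp [0.5439 0.0176 0.0441] tip pts [[0.54, 0.026, 0.063], [0.549, 0.026, 0.064], [0.541, 0.028, 0.064], [0.531, 0.023, 0.066]] f [1.57 1.62 4.47]
```

The middle foot gives about 4 N at 5.7 mm, so it is the soft one. Now the last nest.

```bash
python3 -m handwheel '[[[0,0,-0.2,0],[0.007,0.352,0,0],[0.007,0.352,0,0],[0,0,0.12,0],[0,0,0.04,0],[0,0,0.013,0],[0,0,0,0],[0,0,0,0],[0,0,0,0]]]'; python3 -m handwheel '[[[0,0,0.005,0],[0,0,0,0],[0,0,0,0],[0,0,0,0]]]'
```

```text
time: 12.75
tool_pos: [0.5458, -0.0873, 0.0482]
orientation: [0.0, 1.0, 0.001, -0.0]
ft_force: [-1.2, -1.2, 4.3]
width: 0.002
finger_force: 2.2
time: 13.25
tool_pos: [0.5456, -0.0877, 0.0474]
orientation: [-0.0, 1.0, 0.001, -0.0]
ft_force: [-2.3, 0.2, 5.2]
width: 0.003
finger_force: 2.9
```

```bash
python3 -m handwheel '[[[0,0,0.007,0],[0,0,0.006,0],[0,0,0.006,0],[0,0,0,0],[0,0,0,0],[0,0,0,0]]]'; python3 -m handwheel '[[[0,0,0,0],[0,0,0,0]]]'
```

```text
time: 14.0
tool_pos: [0.5454, -0.0878, 0.0449]
orientation: [-0.0, 1.0, 0.001, -0.001]
ft_force: [-5.1, -0.8, 10.2]
width: 0.005
finger_force: 5.3
time: 14.25
tool_pos: [0.5454, -0.0878, 0.0448]
orientation: [-0.0, 1.0, 0.001, -0.001]
ft_force: [-4.7, -1.4, 10.4]
width: 0.006
finger_force: 5.3
```

About 10.3 N, which is only about 4.8 mm. A bit more for margin.

```bash
python3 -m handwheel '[[[0,0,0.006,0],[0,0,0,0],[0,0,0,0],[0,0,0,0]]]'; python3 -m handwheel '[[[0,0,-0.4,0],[0,-0.35,-0.35,0],[0,-0.347,0,0],[0,0,0,0],[0,0,0,0],[0,0,0,0],[0,0,0,0]]]' -1; python3 tip.py
```

```text
time: 14.75
tool_pos: [0.5453, -0.0878, 0.0441]
orientation: [-0.0, 1.0, 0.001, -0.001]
ft_force: [-6.0, -2.3, 12.0]
width: 0.009
finger_force: 6.0
time: 15.62
tool_pos: [0.5458, 0.0073, 0.1473]
orientation: [0.0, 1.0, -0.0, -0.0]
ft_force: [-0.1, 0.4, -0.1]
width: 0.765
finger_force: 0.0
t 15.675 tcp [0.5458 0.0074 0.1474] tip pts [[0.554, 0.049, 0.164], [0.539, 0.05, 0.165], [0.552, 0.05, 0.165], [0.54, 0.048, 0.166]] f [ 0.13 -0.04  1.18]
```

The last foot is sound too (12 N). So I take the middle foot: centre over it with the jaws open and descend part way, allowing for the observed tip offset (tip = TCP z + 0.015).

```bash
python3 -m handwheel '[[[-0.02,-0.068,0,0],[0,0,0.25,0],[0,0,0.25,0],[0,0,0.1,0],[0,0,0,0],[0,0,0,0],[0,0,0,0]]]'; python3 tip.py; python3 - <<'E'
from h import *
im,d=arm.get_image("side")
a=cv2.resize(cv2.cvtColor(im[150:280,200:360],cv2.COLOR_RGB2BGR),None,fx=3,fy=3,interpolation=2)
im,d=arm.get_image("wrist")
b=cv2.cvtColor(im[100:350,150:400],cv2.COLOR_RGB2BGR);b=cv2.resize(b,(390,390))
a=a[:,60:460];cv2.imwrite("pics/g.png",np.hstack([a,b]))
E
```

```text
time: 16.55
tool_pos: [0.5438, 0.0185, 0.059]
orientation: [-0.0, 1.0, 0.0, 0.001]
ft_force: [-0.1, -0.7, 0.4]
width: 1.002
finger_force: 0.0
t 16.6 tcp [0.5437 0.0185 0.0588] tip pts [[0.544, 0.071, 0.077], [0.531, 0.071, 0.077], [0.538, 0.072, 0.079], [0.553, 0.071, 0.08]] f [ 0.23 -0.15 -1.06]
```

View pics/g.png

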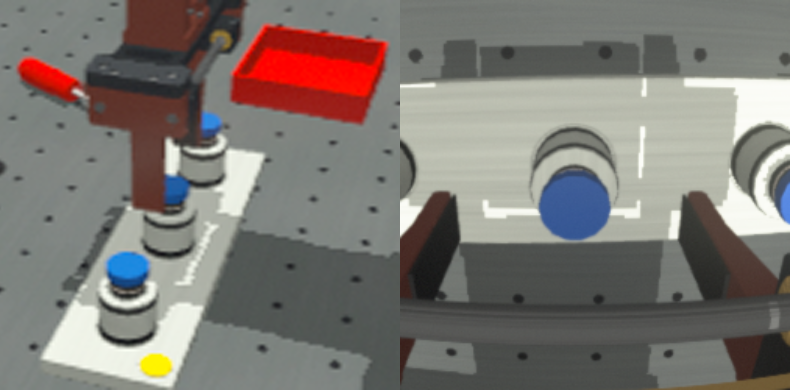

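Both views show the fingers straddling the middle foot: its cap is at (574,205), with the jaws at 435 and 695. Descending to tip z ≈ 0.018 and gripping.

```bash
python3 -m handwheel '[[[0,0,0.2,0],[0,0,0.12,0],[0,0,0.05,0],[0,0,0,0],[0,0,0,0],[0,0,0,0]]]'; python3 -m handwheel '[[[0,0,0,0],[0,0,0,0],[0,0,0,0],[0,0,0,0],[0,0,0,0],[0,0,0,0],[0,0,0,0]]]' 1; python3 tip.py
```

```text
time: 17.45
tool_pos: [0.5434, 0.0185, 0.0028]
orientation: [-0.0, 1.0, 0.001, 0.001]
ft_force: [0.3, 0.4, -0.6]
width: 0.999
finger_force: 0.0
time: 18.32
tool_pos: [0.5429, 0.0179, 0.0023]
orientation: [0.0, 1.0, 0.001, 0.0]
ft_force: [0.4, -5.2, 1.3]
width: 0.453
finger_force: 30.0
t 18.375 tcp [0.5429 0.0179 0.0023] tip pts [[0.545, 0.046, 0.021], [0.53, 0.047, 0.022], [0.545, 0.045, 0.023], [0.535, 0.047, 0.024]] f [-0.32 -5.47  1.27]
```

Gripped: the opening corresponds to 40 mm. Lift and carry over the red tray.

```bash
python3 -m handwheel '[[[0,0,-0.1,0],[0,0,-0.25,0],[0,0,-0.25,0],[0,0.2,0,0],[-0.06,0.33,0,0],[-0.06,0.33,0,0],[-0.06,0.33,0,0],[-0.06,0.33,0,0],[-0.06,0.33,0,0],[-0.05,0.33,0,0],[0,0,0,0],[0,0,0,0]]]';python3 -m handwheel '[[[0,0,0,0],[0,0,0,0]]]'; python3 - <<'E'
from h import *
im,d=arm.get_image("side")
a=cv2.resize(cv2.cvtColor(im[100:230,240:400],cv2.COLOR_RGB2BGR),None,fx=3,fy=3,interpolation=2)[:,:400]
im,d=arm.get_image("wrist")
for c,s in blobs(im,(0,200,100),(4,255,255),1500): print(c,s,[world("wrist",*q,.03).round(3).tolist() for q in((s[0],c[1]),(s[0]+s[2],c[1]),(c[0],s[1]))])
b=cv2.resize(cv2.cvtColor(im,cv2.COLOR_RGB2BGR)[:,64:448],(390,390));cv2.imwrite("pics/t.png",np.hstack([a,b]))
E
```

```text
time: 19.88
tool_pos: [0.4903, -0.3078, 0.0921]
orientation: [-0.001, 1.0, 0.0, -0.0]
ft_force: [0.8, 0.6, -2.3]
width: 0.451
finger_force: 30.0
time: 20.12
tool_pos: [0.491, -0.3074, 0.0923]
orientation: [-0.0, 1.0, 0.001, -0.0]
ft_force: [0.4, 0.0, -1.4]
width: 0.444
finger_force: 30.0
```

View pics/t.png

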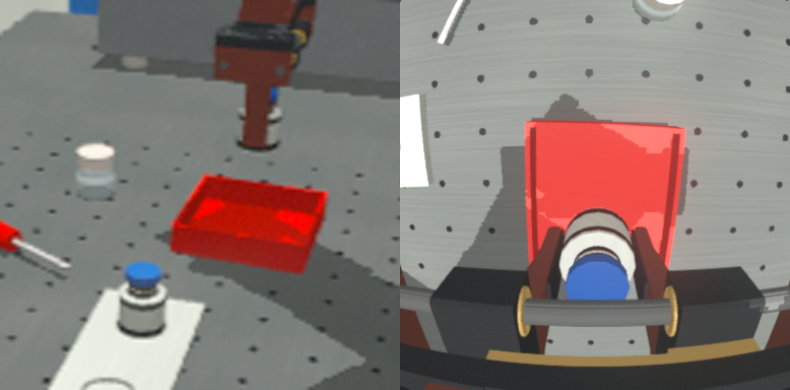

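The foot hangs centred over the red tray, between its walls at 530 and 675 in the wrist half, and the middle nest is empty. Lowering.

```bash
python3 -m handwheel '[[[0,0,0.25,0],[0,0,0.2,0],[0,0,0.1,0],[0,0,0.04,0],[0,0,0.02,0],[0,0,0,0],[0,0,0,0],[0,0,0,0]]]'; python3 -m handwheel '[[[0,0,0.005,0],[0,0,0,0],[0,0,0,0]]]'
```

```text
time: 21.22
tool_pos: [0.491, -0.3088, 0.0012]
orientation: [0.0, 1.0, 0.001, 0.0]
ft_force: [-1.6, -0.8, -2.5]
width: 0.451
finger_force: 30.0
time: 21.6
tool_pos: [0.4907, -0.3086, -0.0]
orientation: [-0.0, 1.0, 0.001, -0.0]
ft_force: [0.3, 0.9, -1.7]
width: 0.45
finger_force: 30.0
```

```bash
python3 -m handwheel '[[[0,0,0.006,0],[0,0,0.003,0],[0,0,0,0],[0,0,0,0],[0,0,0,0]]]'
```

```text
time: 22.22
tool_pos: [0.4908, -0.3087, -0.0008]
orientation: [0.0, 1.0, 0.001, 0.0]
ft_force: [-1.1, 0.5, 5.1]
width: 0.454
finger_force: 30.0
```

It has touched down on the floor (+5 N). Open part way and withdraw.

```bash
python3 -m handwheel '[[[0,0,0,0],[0,0,0,0],[0,0,0,0],[0,0,0,0],[0,0,0,0]]]' -0.36; python3 -m handwheel '[[[0,0,-0.1,0],[0,0,-0.3,0],[0,0,-0.4,0],[0,0,-0.3,0],[-0.35,0,0,0],[-0.35,0,0,0],[0,0,0,0],[0,0,0,0],[0,0,0,0]]]'; python3 - <<'E'
from h import *
im,d=arm.get_image("side")
a=cv2.resize(cv2.cvtColor(im[110:290,200:380],cv2.COLOR_RGB2BGR),(390,390),interpolation=2)
for n in("side","top"):
    im,d=arm.get_image(n)
    for c,s in blobs(im,(105,120,90),(125,255,255),20): print(n,c.round(1),world(n,*c,.065).round(3))
b=cv2.resize(cv2.cvtColor(im[120:270,80:400],cv2.COLOR_RGB2BGR),(400,188));b=np.vstack([b,np.zeros((202,400,3),'u1')])
cv2.imwrite("pics/e.png",np.hstack([a,b]))
E
```

```text
time: 22.85
tool_pos: [0.4907, -0.3086, -0.0014]
orientation: [-0.0, 1.0, 0.001, -0.0]
ft_force: [-0.6, -1.3, 0.2]
width: 0.678
finger_force: 0.0
time: 23.98
tool_pos: [0.387, -0.3092, 0.1641]
orientation: [0.0, 1.0, 0.001, 0.001]
ft_force: [-0.1, -0.7, -0.6]
width: 0.679
finger_force: 0.0
side [273.9  43.9] [ 1.425 -2.871  0.065]
side [480.5  27.1] [-0.746 -5.355  0.065]
side [189.2 151. ] [ 0.9   -0.232  0.065]
side [287.3 190.8] [ 0.543 -0.082  0.065]
side [262.  242.8] [0.535 0.138 0.065]
side [196.4 249.7] [0.647 0.2   0.065]
top [306.   80.5] [ 0.885 -0.195  0.065]
top [160.8 164.9] [0.656 0.184 0.065]
top [183.9 209.3] [0.541 0.121 0.065]
top [264.  208.6] [ 0.545 -0.088  0.065]
top [347.4 230.3] [ 0.492 -0.306  0.065]
```

View pics/e.png

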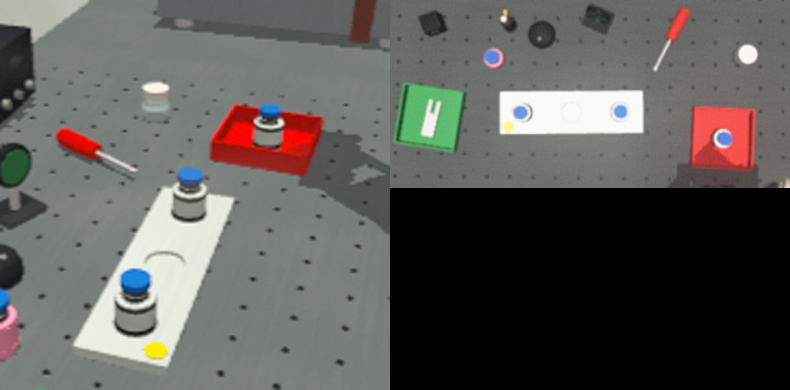

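The soft foot stands upright in the middle of the red tray, at (723,138) in the top-view half. The sound feet are still in their nests at (521,113) and (621,111), and the bystanders have not moved.

```bash
python3 -c "
from workcell import arm;print(arm.sign_off())"
```

```text
the job is handed in; nothing more can be done
None
```

I pressed the feet in order from the yellow dot (about 12 N, 4 N and 12 N at roughly 5–6 mm); the soft middle foot now stands upright in the red tray, the two sound feet are still in their nests, and the job is handed in, though sign-off returned no verdict.

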